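# Index a dental cast to the air nozzle with a ratchet turntable

### The job

Pump the lever of the ratchet turntable back and forth, tooth by tooth, until the horseshoe-shaped dental cast on it stands in front of the air nozzle, then let go of the lever. Move the turntable by its lever only: do not touch the turntable or the casts on it.

Things in the scene. Friction and masses are not known exactly. Their poses are not given: they have to be found in the camera images.
- turntable: Aluminium plate, 205 mm across its 15 rim teeth, on a round grey stand. Origin: on its upright axis, in its top face, 55 mm up; its x axis points to the horseshoe cast on it (full dental arch, 58 mm wide, 54 mm from the axis). Also on it: tooth stumps and a short straight cast, none over 31 mm tall. The air nozzle (bent steel post, 141 mm tall) is beside the rim, opposite the lever.
- turn (a joint): Turntable angle, rad: 0 with the middle of the horseshoe cast in front of the nozzle; negative = still to go, positive = past it. Starts 0.75 to 1.75 short. The ratchet drives it only counter-clockwise from above (value grows); friction holds it otherwise. A tooth is 0.419 rad. After each full forward stroke it stands a whole number of teeth from 0, within 0.04.
- lever (a joint): Lever angle, rad: 0 fully back, 0.62 fully forward (stops). Forward is counter-clockwise from above about the turntable's axis. Stays where left; needs 1 to 3 N. Forward, its pawl drives the turntable; going back it clicks over the teeth. A full stroke back and forward advances one tooth (the first 0.2 to 0.62 rad); a back stroke under 0.47 rad may not catch the next tooth.
- lever_grip (a point): Point on the centre line of the lever's upright round black handle (22 mm thick, 50 to 135 mm above the table): 105 mm above the table, 150 mm from the turntable's axis, on the robot's side of the stand. Take it from above; the bar and pawl below stay under 60 mm. It moves in a level circle about that axis. The handle on the small press off to the side is another one.

How it is judged:
By the outcome, as a careful person would: the job done as asked, in the order asked, and still so for the second after the job is handed in, with the robot touching nothing.
It also fails if it takes over 48 s, if anything falls off the work surface, if the arm or the gripper's body presses on something with over 40 N, if the wrist force passes 120 N, or if a joint passes its speed limit or range.

### The arm

A 7-joint arm with a two-finger parallel gripper is mounted at the origin on the work surface. World frame = base frame: x ahead of the robot, y to its left, z up, the work surface at z = 0. Lengths are in mm, angles in rad, forces in N, time in s.
With the tool pointing down it reaches from about 425 to 800 mm from the base axis. Payload 8.3 kg.
Tool frame: the origin (TCP) lies midway between the tips of the shut fingers; the grasp point (between the pads) lies 19 mm behind it; z points along the fingers, y is the line along which they close (so a half turn about z gives the same grasp; the last joint's range is limited). The gripper opens to 85 mm and grips with 20 to 120 N. Pads are 22 mm wide; open, the fingers measure 114 mm over their backs; the gripper's body (76 mm by 85 mm) begins 54 mm behind the grasp point. The pads swing forward as they close: fully open they stand 13 mm farther back than shut.
Start: joints at [1.078, 0.383, 0.016, 1.37, -0.006, 1.388, -0.046], TCP at [260.464, -568.119, 210.679] pointing down, gripper open.
Joint ranges: [-2.95, 2.95], [-0.25, 2.06], [-1.52, 1.56], [0.18, 2.33], [-1.44, 4.58], [0.02, 2.06], [-3.01, 3.01]. Speed limits (rad/s): [2.39, 2.39, 3.01, 3.01, 3.14, 3.14, 3.14].

### API

Orientations are given as a unit quaternion [w, x, y, z].
In Python, from cell import r gives the robot as it stands.
- The arm moves only by the tool carry_out, never from a script. Its argument "plan" is a list of rows, each an object of numbers: "dx", "dy", "dz": the shift along the tool's x, y, z normalised to -1 to 1, where 1 is 1 m; "rx", "ry", "rz": the turn, a rotation vector about the tool's x, y, z normalised to -1 to 1, where 1 is 360 degrees. A call has 1 to 5 rows; each row shifts and turns the commanded pose from where the row before left it, along the tool's axes as they then stand; what a row does not reach is not made up. A row lasts 1/12 s, in which the tool goes at most 41.7 mm and 7.16 degrees, less where a joint would pass 70% of its speed; a pose out of reach is approached as far as the arm can. A call with a number of a shift or a turn outside -1 to 1 is refused whole. A call with a gripper value outside its range is refused whole. "fingers" is the closure, from -1 (fully open) to 1 (shut), set as the call begins (left out, the last holds). The fingers move at their own pace and stop on an object; the grip force is fixed at half the most. Time passes only in rows, so rows that do not move let the fingers close. It gives the time, the measured TCP pose, the force, the opening and the grip force at its end, in the units of the state.
- r.observe(): the state, without advancing time (a new reading comes with each control period).
- r.read_camera(name): name is "scene" or "top"; returns the picture (400x640x3 uint8, blue, green, red); there is no depth.
- r.get_calibration(name): a dict with "fx", "fy", "cx", "cy" (pixels), "R" (3x3) and "t" (3): a world point X has camera coordinates R X + t. Camera axes: x right, y down, z forward; pixel columns grow to the right and rows downward; lengths in mm; the calibration is good to about 2 mm. A picture is of the moment at which its call begins. get_calibration takes no time and is no camera call.
- r.close_job(): hands the job in; it is judged then, once.
Trained networks look in the newest picture that a camera, given by its name, has taken for a name from the list of things; names that differ only in an ending like _2 or _b are one class to them, and where a whole thing is asked for, a point or a joint stands for the part that bears it (a point fixed in the world has none). Each returns a list of dicts, best first, with "p" (0 to 1); they miss things now and then, are a little off and sometimes report something else, mostly with a low value. They report only what shows in the picture. A call takes as long as a camera call.
- r.masks_of(name, camera): "mask" (400x640 bool, what is visible of it) and "rect" ([left, top, right, bottom] as shares, 0 to 1, of the picture: columns of its width, rows of its height, round what is visible of it).
- r.spot_point(name, camera): "at" ([column, row] as shares, 0 to 1, of the picture: columns of its width, rows of its height: a listed point, or the origin of a listed thing).
The state is a dict: "time": time; "qpos": joint angles; "joint_vel": joint speeds; "effort": joint torques, N m; "ee_pos": TCP position; "tcp_rot": TCP orientation; "wrist_force": force on the tool from outside, world axes, zero at the start; "wrist_torque": the same for the moment, N m; "finger_gap": opening from 0.0 (shut) to 1.0 (fully open); "gripper_force": force on a finger pad.
Only numpy, scipy, OpenCV 4.12 (cv2) and the standard library are available. Lean on these libraries where they do the work, as an engineer would, in place of code of your own. Each camera call takes 0.05 s, during which the arm holds its last target. There are 200 camera calls.

## Working session

There is one attempt and no reset: what is moved stays moved. The work goes in short steps, Python scripts to look and compute and a tool call to move; the robot and the scene stay as the last step left them, time stands still between calls to the robot, and variables do not carry over. Pictures are saved under pics/ and viewed, at most 10 in all, crops included, and the job is handed in when it is done.

Besides the shell and the picture viewer there is one more tool, called after "Call:" in YAML: its name, and indented under it one key for each argument. carry_out: Moves the arm, as the interface text tells. Its arguments: {"type":"object","properties":{"plan":{"type":"array"},"fingers":{"type":"number"}},"required":["plan"]}

```bash
mkdir -p pics; cat > h.py <<'E'
import numpy as np, cv2
from cell import r
def ray(cam,at,z):
    c=r.get_calibration(cam);R=np.array(c["R"]);t=np.array(c["t"]).ravel()
    u,v=at[0]*640,at[1]*400
    d=R.T@np.array([(u-c["cx"])/c["fx"],(v-c["cy"])/c["fy"],1]);o=-R.T@t
    return o+d*(z-o[2])/d[2]
def st():
    s=r.observe();print({k:np.round(s[k],3).tolist() for k in("time","ee_pos","tcp_rot","wrist_force","finger_gap","gripper_force","qpos")})
E
python3 - <<'E'
from h import *
a=r.read_camera("top");b=r.read_camera("scene")
cv2.imwrite("pics/t0.png",a);cv2.imwrite("pics/s0.png",b)
for cam in("top","scene"):
    for n,z in(("turntable",55),("lever_grip",105)):
        for d in r.spot_point(n,cam)[:3]:print(cam,n,round(d["p"],2),np.round(np.array(d["at"])*[640,400],1),ray(cam,d["at"],z).round(1))
st()
E
```

```text
top turntable 0.69 [278.  163.6] [659.  150.8  55. ]
top lever_grip 0.94 [232.8 237.5] [530.5 206.3 105. ]
scene turntable 0.81 [354.8 255.1] [663.5 145.9  55. ]
scene lever_grip 0.65 [419.7 180.9] [522.  208.6 105. ]
{'time': 0.3, 'ee_pos': [260.394, -567.962, 210.325], 'tcp_rot': [-0.0, 0.977, 0.213, -0.0], 'wrist_force': [0.338, -0.962, -0.676], 'finger_gap': 1.0, 'gripper_force': 0.0, 'qpos': [1.078, 0.384, 0.016, 1.37, -0.006, 1.388, -0.046]}
```

View pics/t0.png

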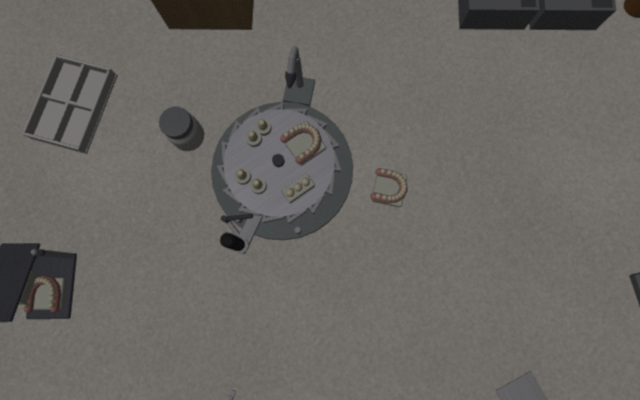

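View pics/s0.png

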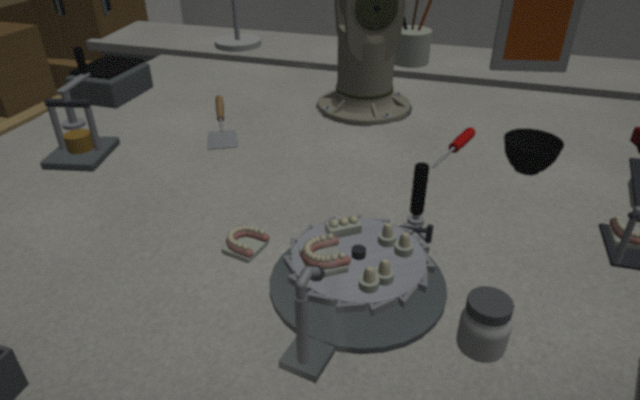

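The top view has the axis at about (278,161), the lever handle at (232,242), the horseshoe at (303,143) and the nozzle at about (293,80). The scene view agrees. The lever bearing is about 156°, and the cast looks roughly 2 teeth short. Next I'll compute the approach rows.

```bash
cat >> h.py <<'E'
from scipy.spatial.transform import Rotation as Ro
AX=np.array([661,148.5])
def yaw():
    q=r.observe()["tcp_rot"];x=Ro.from_quat([q[1],q[2],q[3],q[0]]).apply([1,0,0]);return np.arctan2(x[1],x[0])
def rows(P,Y):  # P: n+1 world positions, Y: yaws; tool down
    for i in range(len(P)-1):
        d=P[i+1]-P[i];c,s=np.cos(Y[i]),np.sin(Y[i])
        print("{"+'"dx":%.4f,"dy":%.4f,"dz":%.4f,"rz":%.4f'%((c*d[0]+s*d[1])/1e3,(s*d[0]-c*d[1])/1e3,-d[2]/1e3,-(Y[i+1]-Y[i])/2/np.pi)+"}")
E
python3 - <<'E'
from h import *
p=np.array(r.observe()["ee_pos"]);n=25
g=np.array([523.5,208.5,175])
f=np.linspace(0,1,n+1);b0,b1=np.arctan2(p[1],p[0]),np.arctan2(g[1],g[0])
B=b0+f*(b1-b0);Rr=np.hypot(*p[:2])*(1-f)+f*np.hypot(*g[:2])
P=np.c_[Rr*np.cos(B),Rr*np.sin(B),p[2]*(1-f)+f*g[2]]
y=yaw();Y=y+f*(np.radians(158)-y);print(np.degrees(y))
rows(P,Y)
E
```

```text
24.62969830710563
{"dx":0.0378,"dy":-0.0036,"dz":0.0014,"rz":-0.0148}
{"dx":0.0378,"dy":-0.0024,"dz":0.0014,"rz":-0.0148}
{"dx":0.0377,"dy":-0.0012,"dz":0.0014,"rz":-0.0148}
{"dx":0.0375,"dy":0.0000,"dz":0.0014,"rz":-0.0148}
{"dx":0.0374,"dy":0.0012,"dz":0.0014,"rz":-0.0148}
{"dx":0.0372,"dy":0.0024,"dz":0.0014,"rz":-0.0148}
{"dx":0.0369,"dy":0.0036,"dz":0.0014,"rz":-0.0148}
{"dx":0.0366,"dy":0.0048,"dz":0.0014,"rz":-0.0148}
{"dx":0.0363,"dy":0.0059,"dz":0.0014,"rz":-0.0148}
{"dx":0.0360,"dy":0.0070,"dz":0.0014,"rz":-0.0148}
{"dx":0.0356,"dy":0.0082,"dz":0.0014,"rz":-0.0148}
{"dx":0.0352,"dy":0.0093,"dz":0.0014,"rz":-0.0148}
{"dx":0.0347,"dy":0.0103,"dz":0.0014,"rz":-0.0148}
{"dx":0.0342,"dy":0.0114,"dz":0.0014,"rz":-0.0148}
{"dx":0.0337,"dy":0.0124,"dz":0.0014,"rz":-0.0148}
{"dx":0.0331,"dy":0.0134,"dz":0.0014,"rz":-0.0148}
{"dx":0.0325,"dy":0.0144,"dz":0.0014,"rz":-0.0148}
{"dx":0.0319,"dy":0.0154,"dz":0.0014,"rz":-0.0148}
{"dx":0.0313,"dy":0.0164,"dz":0.0014,"rz":-0.0148}
{"dx":0.0306,"dy":0.0173,"dz":0.0014,"rz":-0.0148}
{"dx":0.0299,"dy":0.0182,"dz":0.0014,"rz":-0.0148}
{"dx":0.0292,"dy":0.0190,"dz":0.0014,"rz":-0.0148}
{"dx":0.0285,"dy":0.0199,"dz":0.0014,"rz":-0.0148}
{"dx":0.0277,"dy":0.0207,"dz":0.0014,"rz":-0.0148}
{"dx":0.0269,"dy":0.0215,"dz":0.0014,"rz":-0.0148}
```

Call:
carry_out:
  plan:
    - {"dx": 0.038,"dy": -0.0035,"dz": 0.0015,"rz": -0.015}
    - {"dx": 0.038,"dy": -0.0025,"dz": 0.0015,"rz": -0.015}
    - {"dx": 0.038,"dy": -0.001,"dz": 0.0015,"rz": -0.015}
    - {"dx": 0.0375,"dy": 0,"dz": 0.0015,"rz": -0.015}
    - {"dx": 0.0375,"dy": 0.001,"dz": 0.0015,"rz": -0.015}

```text
invalid input at $.plan[0]: expected keys dx, dy, dz, rx, ry, rz
```

Call:
carry_out:
  plan:
    - {"dx": 0.037,"dy": 0.0025,"dz": 0.0015,"rz": -0.015}
    - {"dx": 0.037,"dy": 0.0035,"dz": 0.0015,"rz": -0.015}
    - {"dx": 0.0365,"dy": 0.005,"dz": 0.0015,"rz": -0.015}
    - {"dx": 0.0365,"dy": 0.006,"dz": 0.0015,"rz": -0.015}
    - {"dx": 0.036,"dy": 0.007,"dz": 0.0015,"rz": -0.015}

```text
invalid input at $.plan[0]: expected keys dx, dy, dz, rx, ry, rz
```

Call:
carry_out:
  plan:
    - {"dx": 0.0355,"dy": 0.008,"dz": 0.0015,"rz": -0.015}
    - {"dx": 0.035,"dy": 0.0095,"dz": 0.0015,"rz": -0.015}
    - {"dx": 0.0345,"dy": 0.0105,"dz": 0.0015,"rz": -0.015}
    - {"dx": 0.034,"dy": 0.0115,"dz": 0.0015,"rz": -0.015}
    - {"dx": 0.0335,"dy": 0.0125,"dz": 0.0015,"rz": -0.015}

```text
invalid input at $.plan[0]: expected keys dx, dy, dz, rx, ry, rz
```

Call:
carry_out:
  plan:
    - {"dx": 0.033,"dy": 0.0135,"dz": 0.0015,"rz": -0.015}
    - {"dx": 0.0325,"dy": 0.0145,"dz": 0.0015,"rz": -0.015}
    - {"dx": 0.032,"dy": 0.0155,"dz": 0.0015,"rz": -0.015}
    - {"dx": 0.0315,"dy": 0.0165,"dz": 0.0015,"rz": -0.015}
    - {"dx": 0.0305,"dy": 0.0175,"dz": 0.0015,"rz": -0.015}

```text
invalid input at $.plan[0]: expected keys dx, dy, dz, rx, ry, rz
```

Call:
carry_out:
  plan:
    - {"dx": 0.038,"dy": -0.0035,"dz": 0.0015,"rx": 0,"ry": 0,"rz": -0.015}
    - {"dx": 0.038,"dy": -0.0025,"dz": 0.0015,"rx": 0,"ry": 0,"rz": -0.015}
    - {"dx": 0.038,"dy": -0.001,"dz": 0.0015,"rx": 0,"ry": 0,"rz": -0.015}
    - {"dx": 0.0375,"dy": 0,"dz": 0.0015,"rx": 0,"ry": 0,"rz": -0.015}
    - {"dx": 0.0375,"dy": 0.001,"dz": 0.0015,"rx": 0,"ry": 0,"rz": -0.015}

```text
time: 0.72
ee_pos: [412.0, -453.0, 203.0]
tcp_rot: [-0.0, 0.899, 0.438, 0.0]
wrist_force: [0.5, -0.4, 0.0]
finger_gap: 1.001
gripper_force: 0.0
```

Call:
carry_out:
  plan:
    - {"dx": 0.037,"dy": 0.0025,"dz": 0.0015,"rx": 0,"ry": 0,"rz": -0.015}
    - {"dx": 0.037,"dy": 0.0035,"dz": 0.0015,"rx": 0,"ry": 0,"rz": -0.015}
    - {"dx": 0.0365,"dy": 0.005,"dz": 0.0015,"rx": 0,"ry": 0,"rz": -0.015}
    - {"dx": 0.0365,"dy": 0.006,"dz": 0.0015,"rx": 0,"ry": 0,"rz": -0.015}
    - {"dx": 0.036,"dy": 0.007,"dz": 0.0015,"rx": 0,"ry": 0,"rz": -0.015}

```text
time: 1.13
ee_pos: [517.3, -302.0, 195.5]
tcp_rot: [0.0, 0.772, 0.635, 0.0]
wrist_force: [0.2, -0.4, -0.1]
finger_gap: 1.001
gripper_force: 0.0
```

Call:
carry_out:
  plan:
    - {"dx": 0.0355,"dy": 0.008,"dz": 0.0015,"rx": 0,"ry": 0,"rz": -0.015}
    - {"dx": 0.035,"dy": 0.0095,"dz": 0.0015,"rx": 0,"ry": 0,"rz": -0.015}
    - {"dx": 0.0345,"dy": 0.0105,"dz": 0.0015,"rx": 0,"ry": 0,"rz": -0.015}
    - {"dx": 0.034,"dy": 0.0115,"dz": 0.0015,"rx": 0,"ry": 0,"rz": -0.015}
    - {"dx": 0.0335,"dy": 0.0125,"dz": 0.0015,"rx": 0,"ry": 0,"rz": -0.015}

```text
time: 1.55
ee_pos: [570.5, -130.4, 188.1]
tcp_rot: [0.0, 0.603, 0.798, 0.0]
wrist_force: [-0.1, 0.7, -0.7]
finger_gap: 0.999
gripper_force: 0.0
```

Call:
carry_out:
  plan:
    - {"dx": 0.033,"dy": 0.0135,"dz": 0.0015,"rx": 0,"ry": 0,"rz": -0.015}
    - {"dx": 0.0325,"dy": 0.0145,"dz": 0.0015,"rx": 0,"ry": 0,"rz": -0.015}
    - {"dx": 0.032,"dy": 0.0155,"dz": 0.0015,"rx": 0,"ry": 0,"rz": -0.015}
    - {"dx": 0.0315,"dy": 0.0165,"dz": 0.0015,"rx": 0,"ry": 0,"rz": -0.015}
    - {"dx": 0.0305,"dy": 0.0175,"dz": 0.0015,"rx": 0,"ry": 0,"rz": -0.015}

```text
time: 1.97
ee_pos: [568.5, 46.5, 180.7]
tcp_rot: [0.0, 0.4, 0.917, 0.0]
wrist_force: [0.3, -0.5, 1.3]
finger_gap: 0.998
gripper_force: 0.0
```

Call:
carry_out:
  plan:
    - {"dx": 0.03,"dy": 0.018,"dz": 0.0015,"rx": 0,"ry": 0,"rz": -0.015}
    - {"dx": 0.029,"dy": 0.019,"dz": 0.0015,"rx": 0,"ry": 0,"rz": -0.015}
    - {"dx": 0.0285,"dy": 0.02,"dz": 0.0015,"rx": 0,"ry": 0,"rz": -0.015}
    - {"dx": 0.0275,"dy": 0.0205,"dz": 0.0015,"rx": 0,"ry": 0,"rz": -0.015}
    - {"dx": 0.027,"dy": 0.0215,"dz": 0.0015,"rx": 0,"ry": 0,"rz": -0.015}

```text
time: 2.38
ee_pos: [513.3, 209.9, 173.2]
tcp_rot: [0.0, 0.175, 0.985, 0.0]
wrist_force: [0.2, 1.0, -0.1]
finger_gap: 1.002
gripper_force: 0.0
```

```bash
python3 - <<'E'
from h import *
a=r.read_camera("top");b=r.read_camera("scene")
m=np.vstack([a[20:270,140:460],b[100:350,220:540]]);cv2.imwrite("pics/c1.png",m)
for cam in("top","scene"):
    for n,z in(("turntable",55),("lever_grip",105)):
        for d in r.spot_point(n,cam)[:2]:print(cam,n,round(d["p"],2),ray(cam,d["at"],z).round(1))
st();print(np.degrees(yaw()))
E
```

```text
top turntable 0.97 [656.8 150.3  55. ]
top lever_grip 0.97 [528.4 206.8 105. ]
scene turntable 0.77 [663.1 148.1  55. ]
scene lever_grip 0.77 [529.1 205.5 105. ]
{'time': 2.683, 'ee_pos': [514.558, 207.018, 173.123], 'tcp_rot': [0.0, 0.178, 0.984, -0.0], 'wrist_force': [-0.072, -0.585, -0.612], 'finger_gap': 1.001, 'gripper_force': 0.0, 'qpos': [0.164, 0.343, -0.757, 1.598, 0.243, 1.297, 0.583]}
159.4693553912092
```

View pics/c1.png

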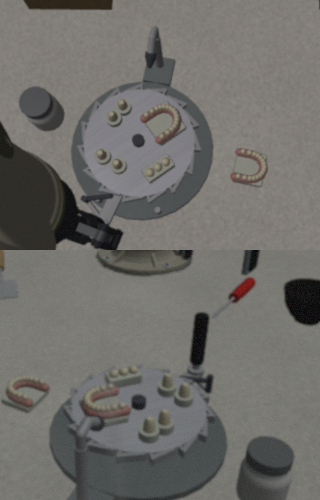

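The top crop shows the gripper arriving over the handle at about (95,235). The scene crop shows the handle at (200,340) but no gripper, so I'll check the projection before descending.

```bash
python3 - <<'E'
from h import *
for cam in("scene","top"):
    c=r.get_calibration(cam)
    for X in([514.5,207,173],[528.5,206,135],[528.5,206,105]):
        p=np.array(c["R"])@X+np.array(c["t"]).ravel();print(cam,c["fx"]*p[0]/p[2]+c["cx"],c["fy"]*p[1]/p[2]+c["cy"])
b=r.read_camera("scene");cv2.imwrite("pics/s2.png",b)
E
```

```text
scene 424.2581493330791 137.54902863684913
scene 419.411580725207 165.04252593743894
scene 417.3280975377174 182.72770678634052
top 220.1487036126324 244.41744788407507
top 228.25195256351358 236.8118150997974
top 232.92013101794652 238.8931401921975
```

View pics/s2.png

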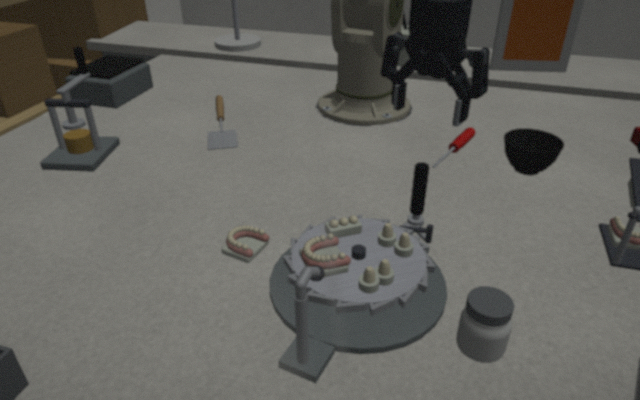

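The scene view shows the gripper with open fingers at about (400–460,100), right above the handle. I'm descending.

Call:
carry_out:
  plan:
    - {"dx": -0.009,"dy": 0.004,"dz": 0.008,"rx": 0,"ry": 0,"rz": 0}
    - {"dx": 0,"dy": 0,"dz": 0.02,"rx": 0,"ry": 0,"rz": 0}
    - {"dx": 0,"dy": 0,"dz": 0.02,"rx": 0,"ry": 0,"rz": 0}
    - {"dx": 0,"dy": 0,"dz": 0.02,"rx": 0,"ry": 0,"rz": 0}
    - {"dx": 0,"dy": 0,"dz": 0.02,"rx": 0,"ry": 0,"rz": 0}

```text
time: 3.15
ee_pos: [524.6, 207.3, 84.3]
tcp_rot: [0.0, 0.179, 0.984, -0.0]
wrist_force: [0.3, 0.1, -0.4]
finger_gap: 1.003
gripper_force: 0.0
```

Call:
carry_out:
  plan:
    - {"dx": 0,"dy": 0,"dz": 0,"rx": 0,"ry": 0,"rz": 0}
    - {"dx": 0,"dy": 0,"dz": 0,"rx": 0,"ry": 0,"rz": 0}
    - {"dx": 0,"dy": 0,"dz": 0,"rx": 0,"ry": 0,"rz": 0}
    - {"dx": 0,"dy": 0,"dz": 0,"rx": 0,"ry": 0,"rz": 0}
    - {"dx": 0,"dy": 0,"dz": 0,"rx": 0,"ry": 0,"rz": 0}
  fingers: 0.3

```text
time: 3.57
ee_pos: [524.5, 209.3, 86.7]
tcp_rot: [0.001, 0.177, 0.984, 0.001]
wrist_force: [0.7, 0.1, 0.3]
finger_gap: 0.35
gripper_force: 0.0
```

Call:
carry_out:
  plan:
    - {"dx": 0,"dy": 0.007,"dz": 0,"rx": 0,"ry": 0,"rz": 0.014}
    - {"dx": 0,"dy": 0.0075,"dz": 0,"rx": 0,"ry": 0,"rz": 0.008}
    - {"dx": -0.0005,"dy": 0.0075,"dz": 0,"rx": 0,"ry": 0,"rz": 0.008}
    - {"dx": 0,"dy": 0,"dz": 0,"rx": 0,"ry": 0,"rz": 0}

```text
time: 3.9
ee_pos: [530.9, 222.0, 85.4]
tcp_rot: [-0.002, 0.272, 0.962, -0.007]
wrist_force: [-19.6, -23.7, 22.4]
finger_gap: 0.351
gripper_force: 15.6
```

Call:
carry_out:
  plan:
    - {"dx": 0,"dy": -0.006,"dz": 0,"rx": 0,"ry": 0,"rz": 0}
    - {"dx": 0,"dy": 0,"dz": 0,"rx": 0,"ry": 0,"rz": 0}

```text
time: 4.07
ee_pos: [530.5, 222.4, 86.0]
tcp_rot: [0.001, 0.269, 0.963, -0.0]
wrist_force: [-2.3, -6.8, 0.5]
finger_gap: 0.349
gripper_force: 4.3
```

```bash
python3 - <<'E'
from h import *
a=r.read_camera("top");b=r.read_camera("scene")
m=np.hstack([cv2.resize(a[150:290,170:370],(400,280)),cv2.resize(b[80:280,300:500],(400,400))[:280+120][:280]]) if 0 else np.hstack([cv2.resize(a[150:290,170:370],(400,280),interpolation=3),cv2.resize(b[90:290,330:530],(280,280),interpolation=3)])
cv2.imwrite("pics/c3.png",m)
for cam in("top","scene"):
    for d in r.spot_point("lever_grip",cam)[:2]:print(cam,round(d["p"],2),ray(cam,d["at"],105).round(1))
st();print(np.degrees(yaw()))
E
```

```text
top 0.77 [534.9 222.5 105. ]
scene 0.94 [529.9 218.  105. ]
{'time': 4.267, 'ee_pos': [530.418, 222.28, 85.918], 'tcp_rot': [0.0, 0.269, 0.963, -0.001], 'wrist_force': [-3.294, -5.905, 5.221], 'finger_gap': 0.349, 'gripper_force': 3.843, 'qpos': [0.073, 0.457, -0.682, 1.652, 0.313, 1.145, 0.336]}
148.76628405435946
```

View pics/c3.png

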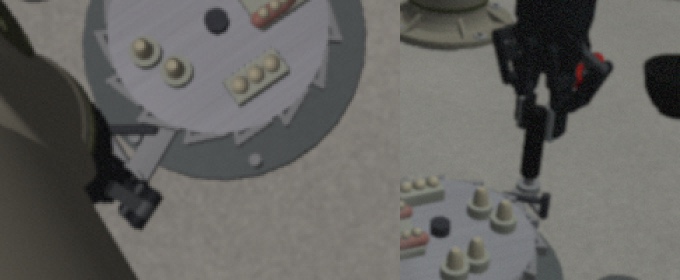

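The lever has moved back to about 151° and met its back stop with a clear force rise. Now the forward stroke.

Call:
carry_out:
  plan:
    - {"dx": 0,"dy": -0.009,"dz": 0,"rx": 0,"ry": 0,"rz": -0.0145}
    - {"dx": -0.0003,"dy": -0.009,"dz": 0,"rx": 0,"ry": 0,"rz": -0.0095}
    - {"dx": -0.0003,"dy": -0.009,"dz": 0,"rx": 0,"ry": 0,"rz": -0.0095}
    - {"dx": -0.0003,"dy": -0.009,"dz": 0,"rx": 0,"ry": 0,"rz": -0.0095}
    - {"dx": -0.0003,"dy": -0.009,"dz": 0,"rx": 0,"ry": 0,"rz": -0.0095}

```text
time: 4.68
ee_pos: [514.1, 183.2, 86.1]
tcp_rot: [0.001, 0.105, 0.995, 0.001]
wrist_force: [-1.1, 1.6, 0.7]
finger_gap: 0.353
gripper_force: 0.6
```

Call:
carry_out:
  plan:
    - {"dx": -0.0003,"dy": -0.009,"dz": 0,"rx": 0,"ry": 0,"rz": -0.0095}
    - {"dx": -0.0003,"dy": -0.009,"dz": 0,"rx": 0,"ry": 0,"rz": -0.0095}
    - {"dx": -0.0003,"dy": -0.009,"dz": 0,"rx": 0,"ry": 0,"rz": -0.0095}
    - {"dx": -0.0003,"dy": -0.009,"dz": 0,"rx": 0,"ry": 0,"rz": -0.0095}
    - {"dx": 0,"dy": 0,"dz": 0,"rx": 0,"ry": 0,"rz": 0}

```text
time: 5.1
ee_pos: [511.2, 145.6, 85.8]
tcp_rot: [0.001, -0.013, 1.0, 0.0]
wrist_force: [0.9, -0.5, -0.8]
finger_gap: 0.35
gripper_force: 0.0
```

Call:
carry_out:
  plan:
    - {"dx": -0.0003,"dy": -0.008,"dz": 0,"rx": 0,"ry": 0,"rz": -0.0085}
    - {"dx": -0.0003,"dy": -0.007,"dz": 0,"rx": 0,"ry": 0,"rz": -0.0075}
    - {"dx": 0,"dy": 0,"dz": 0,"rx": 0,"ry": 0,"rz": 0}

```text
time: 5.35
ee_pos: [512.6, 131.2, 85.7]
tcp_rot: [0.0, -0.062, 0.998, 0.0]
wrist_force: [0.5, -0.4, -0.7]
finger_gap: 0.347
gripper_force: 0.0
```

Call:
carry_out:
  plan:
    - {"dx": 0,"dy": -0.003,"dz": 0,"rx": 0,"ry": 0,"rz": 0}
    - {"dx": 0,"dy": 0,"dz": 0,"rx": 0,"ry": 0,"rz": 0}

```text
time: 5.52
ee_pos: [512.6, 128.9, 85.6]
tcp_rot: [0.0, -0.061, 0.998, 0.0]
wrist_force: [0.1, 1.7, 0.7]
finger_gap: 0.349
gripper_force: 0.6
```

Call:
carry_out:
  plan:
    - {"dx": 0,"dy": -0.004,"dz": 0,"rx": 0,"ry": 0,"rz": -0.003}
    - {"dx": 0,"dy": 0,"dz": 0,"rx": 0,"ry": 0,"rz": 0}

```text
time: 5.68
ee_pos: [513.2, 124.6, 85.5]
tcp_rot: [0.0, -0.072, 0.997, 0.0]
wrist_force: [0.2, 1.4, 0.6]
finger_gap: 0.349
gripper_force: 0.7
```

Call:
carry_out:
  plan:
    - {"dx": 0,"dy": -0.003,"dz": 0,"rx": 0,"ry": 0,"rz": -0.003}
    - {"dx": 0,"dy": 0,"dz": 0,"rx": 0,"ry": 0,"rz": 0}

```text
time: 5.85
ee_pos: [513.5, 124.6, 85.5]
tcp_rot: [0.001, -0.083, 0.997, 0.002]
wrist_force: [2.7, 10.5, -2.7]
finger_gap: 0.35
gripper_force: 4.9
```

That is the forward stop: the lever stroke comes to about 0.62 rad, with force at 10 N. Checking the turn angle.

```bash
python3 - <<'E'
from h import *
a=r.read_camera("top")
cv2.imwrite("pics/c4.png",cv2.resize(a[30:250,190:380],(570,660)[:1]+(600,),interpolation=3) if 0 else cv2.resize(a[40:240,190:370],(540,600),interpolation=3))
for d in r.spot_point("turntable","top")[:2]:print(round(d["p"],2),np.array(d["at"])*[640,400],ray("top",d["at"],55).round(1))
for px in((295,80),(298,90)):print(ray("top",[px[0]/640,px[1]/400],10).round(1))
E
```

```text
[829.9 132.9  10. ]
[810.5 126.7  10. ]
```

View pics/c4.png

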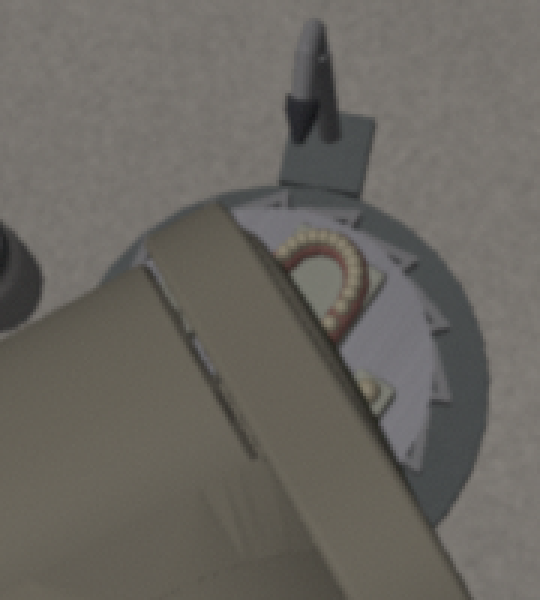

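The view shows the horseshoe still short of the nozzle, centred near (330,285) in the crop and partly hidden by the arm. Next is the full back stroke, which doesn't turn the table and clears the view.

Call:
carry_out:
  plan:
    - {"dx": -0.0003,"dy": 0.009,"dz": 0,"rx": 0,"ry": 0,"rz": 0.0095}
    - {"dx": -0.0003,"dy": 0.009,"dz": 0,"rx": 0,"ry": 0,"rz": 0.0095}
    - {"dx": -0.0003,"dy": 0.009,"dz": 0,"rx": 0,"ry": 0,"rz": 0.0095}
    - {"dx": -0.0003,"dy": 0.009,"dz": 0,"rx": 0,"ry": 0,"rz": 0.0095}
    - {"dx": -0.0003,"dy": 0.009,"dz": 0,"rx": 0,"ry": 0,"rz": 0.0095}

```text
time: 6.37
ee_pos: [512.5, 165.8, 85.0]
tcp_rot: [-0.0, 0.07, 0.998, -0.001]
wrist_force: [-1.5, -1.3, -0.6]
finger_gap: 0.349
gripper_force: 0.7
```

Call:
carry_out:
  plan:
    - {"dx": -0.0003,"dy": 0.009,"dz": 0,"rx": 0,"ry": 0,"rz": 0.0095}
    - {"dx": -0.0003,"dy": 0.009,"dz": 0,"rx": 0,"ry": 0,"rz": 0.0095}
    - {"dx": -0.0003,"dy": 0.009,"dz": 0,"rx": 0,"ry": 0,"rz": 0.0095}
    - {"dx": -0.0003,"dy": 0.009,"dz": 0,"rx": 0,"ry": 0,"rz": 0.0095}
    - {"dx": 0,"dy": 0,"dz": 0,"rx": 0,"ry": 0,"rz": 0}

```text
time: 6.78
ee_pos: [521.9, 202.6, 85.2]
tcp_rot: [-0.0, 0.187, 0.982, 0.0]
wrist_force: [-0.2, 0.0, -0.0]
finger_gap: 0.349
gripper_force: 0.0
```

Call:
carry_out:
  plan:
    - {"dx": -0.0003,"dy": 0.008,"dz": 0,"rx": 0,"ry": 0,"rz": 0.0085}
    - {"dx": -0.0003,"dy": 0.008,"dz": 0,"rx": 0,"ry": 0,"rz": 0.0085}
    - {"dx": 0,"dy": 0.0045,"dz": 0,"rx": 0,"ry": 0,"rz": 0.004}
    - {"dx": 0,"dy": 0,"dz": 0,"rx": 0,"ry": 0,"rz": 0}

```text
time: 7.12
ee_pos: [530.9, 219.8, 85.2]
tcp_rot: [0.0, 0.25, 0.968, 0.0]
wrist_force: [-0.4, 0.1, 0.1]
finger_gap: 0.35
gripper_force: 0.0
```

```bash
python3 - <<'E'
from h import *
a=r.read_camera("top");b=r.read_camera("scene");cv2.imwrite("pics/c5.png",cv2.resize(a[40:240,190:370],(540,600),interpolation=3));st()
for cam in("top","scene"):
    for d in r.spot_point("turntable",cam)[:1]:print(cam,round(d["p"],2),ray(cam,d["at"],55).round(1))
E
```

```text
{'time': 7.217, 'ee_pos': [530.883, 218.946, 85.168], 'tcp_rot': [0.0, 0.25, 0.968, -0.0], 'wrist_force': [0.543, -0.049, -0.032], 'finger_gap': 0.349, 'gripper_force': 0.0, 'qpos': [0.086, 0.458, -0.69, 1.655, 0.315, 1.143, 0.381]}
top 0.93 [658.4 148.5  55. ]
scene 0.9 [667.1 152.3  55. ]
```

View pics/c5.png

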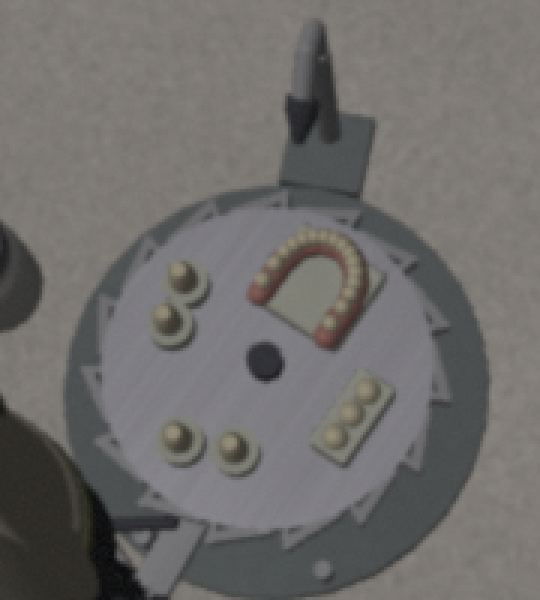

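The crop shows the horseshoe axis about 33° right of up and the nozzle radius about 10° right of up. So it is about 0.41 rad, one tooth, short. I'll do a small nudge back, then one full forward stroke.

Call:
carry_out:
  plan:
    - {"dx": 0,"dy": 0.0035,"dz": 0,"rx": 0,"ry": 0,"rz": 0.002}
    - {"dx": 0,"dy": 0,"dz": 0,"rx": 0,"ry": 0,"rz": 0}

```text
time: 7.48
ee_pos: [532.5, 221.0, 85.1]
tcp_rot: [-0.0, 0.257, 0.966, -0.001]
wrist_force: [-2.9, -3.9, 2.7]
finger_gap: 0.351
gripper_force: 2.6
```

Call:
carry_out:
  plan:
    - {"dx": -0.0003,"dy": -0.009,"dz": 0,"rx": 0,"ry": 0,"rz": -0.0095}
    - {"dx": -0.0003,"dy": -0.009,"dz": 0,"rx": 0,"ry": 0,"rz": -0.0095}
    - {"dx": -0.0003,"dy": -0.009,"dz": 0,"rx": 0,"ry": 0,"rz": -0.0095}
    - {"dx": -0.0003,"dy": -0.009,"dz": 0,"rx": 0,"ry": 0,"rz": -0.0095}
    - {"dx": -0.0003,"dy": -0.009,"dz": 0,"rx": 0,"ry": 0,"rz": -0.0095}

```text
time: 7.9
ee_pos: [516.5, 181.0, 85.4]
tcp_rot: [0.0, 0.108, 0.994, 0.001]
wrist_force: [2.3, 2.8, -2.2]
finger_gap: 0.35
gripper_force: 1.4
```

Call:
carry_out:
  plan:
    - {"dx": -0.0003,"dy": -0.009,"dz": 0,"rx": 0,"ry": 0,"rz": -0.0095}
    - {"dx": -0.0003,"dy": -0.009,"dz": 0,"rx": 0,"ry": 0,"rz": -0.0095}
    - {"dx": -0.0003,"dy": -0.009,"dz": 0,"rx": 0,"ry": 0,"rz": -0.0095}
    - {"dx": -0.0003,"dy": -0.009,"dz": 0,"rx": 0,"ry": 0,"rz": -0.0095}
    - {"dx": 0,"dy": 0,"dz": 0,"rx": 0,"ry": 0,"rz": 0}

```text
time: 8.32
ee_pos: [513.4, 143.3, 85.3]
tcp_rot: [0.0, -0.01, 1.0, -0.0]
wrist_force: [0.1, -0.1, 0.4]
finger_gap: 0.353
gripper_force: 0.0
```

Call:
carry_out:
  plan:
    - {"dx": -0.0003,"dy": -0.007,"dz": 0,"rx": 0,"ry": 0,"rz": -0.0085}
    - {"dx": -0.0003,"dy": -0.006,"dz": 0,"rx": 0,"ry": 0,"rz": -0.0075}
    - {"dx": 0,"dy": -0.004,"dz": 0,"rx": 0,"ry": 0,"rz": -0.004}
    - {"dx": 0,"dy": 0,"dz": 0,"rx": 0,"ry": 0,"rz": 0}

```text
time: 8.65
ee_pos: [514.8, 127.9, 85.4]
tcp_rot: [0.0, -0.071, 0.997, 0.0]
wrist_force: [0.5, -0.4, 0.3]
finger_gap: 0.35
gripper_force: 0.1
```

Call:
carry_out:
  plan:
    - {"dx": 0,"dy": -0.003,"dz": 0,"rx": 0,"ry": 0,"rz": -0.002}
    - {"dx": 0,"dy": 0,"dz": 0,"rx": 0,"ry": 0,"rz": 0}

```text
time: 8.82
ee_pos: [515.2, 125.3, 85.4]
tcp_rot: [0.0, -0.078, 0.997, 0.0]
wrist_force: [-0.2, 1.8, 0.6]
finger_gap: 0.354
gripper_force: 0.7
```

Call:
carry_out:
  plan:
    - {"dx": 0,"dy": -0.002,"dz": 0,"rx": 0,"ry": 0,"rz": 0}
    - {"dx": 0,"dy": 0,"dz": 0,"rx": 0,"ry": 0,"rz": 0}

```text
time: 8.98
ee_pos: [515.3, 124.9, 85.4]
tcp_rot: [0.0, -0.078, 0.997, 0.001]
wrist_force: [-0.4, 5.8, -0.9]
finger_gap: 0.354
gripper_force: 3.2
```

Call:
carry_out:
  plan:
    - {"dx": 0,"dy": -0.002,"dz": 0,"rx": 0,"ry": 0,"rz": 0}
    - {"dx": 0,"dy": 0,"dz": 0,"rx": 0,"ry": 0,"rz": 0}

```text
time: 9.15
ee_pos: [515.3, 124.8, 85.4]
tcp_rot: [0.0, -0.079, 0.997, 0.002]
wrist_force: [0.7, 12.2, -2.6]
finger_gap: 0.35
gripper_force: 5.8
```

Call:
carry_out:
  plan:
    - {"dx": 0,"dy": 0.007,"dz": 0,"rx": 0,"ry": 0,"rz": 0}
    - {"dx": 0,"dy": 0,"dz": 0,"rx": 0,"ry": 0,"rz": 0}

```text
time: 9.32
ee_pos: [514.2, 129.1, 85.3]
tcp_rot: [-0.0, -0.079, 0.997, 0.0]
wrist_force: [-0.6, -0.1, -0.5]
finger_gap: 0.349
gripper_force: 0.0
```

Call:
carry_out:
  plan:
    - {"dx": 0,"dy": 0,"dz": 0,"rx": 0,"ry": 0,"rz": 0}
    - {"dx": 0,"dy": 0,"dz": 0,"rx": 0,"ry": 0,"rz": 0}
    - {"dx": 0,"dy": 0,"dz": 0,"rx": 0,"ry": 0,"rz": 0}
    - {"dx": 0,"dy": 0,"dz": 0,"rx": 0,"ry": 0,"rz": 0}
    - {"dx": 0,"dy": 0,"dz": 0,"rx": 0,"ry": 0,"rz": 0}
  fingers: -1

```text
time: 9.73
ee_pos: [514.7, 127.4, 85.2]
tcp_rot: [0.0, -0.078, 0.997, -0.0]
wrist_force: [-0.1, 0.5, 0.6]
finger_gap: 0.997
gripper_force: 0.0
```

Call:
carry_out:
  plan:
    - {"dx": 0,"dy": 0,"dz": -0.02,"rx": 0,"ry": 0,"rz": 0}
    - {"dx": 0,"dy": 0,"dz": -0.03,"rx": 0,"ry": 0,"rz": 0}
    - {"dx": 0,"dy": 0,"dz": -0.03,"rx": 0,"ry": 0,"rz": 0}
    - {"dx": 0,"dy": 0,"dz": -0.03,"rx": 0,"ry": 0,"rz": 0}
    - {"dx": 0,"dy": 0,"dz": -0.02,"rx": 0,"ry": 0,"rz": 0}

```text
time: 10.15
ee_pos: [515.2, 128.2, 218.3]
tcp_rot: [0.001, -0.078, 0.997, 0.0]
wrist_force: [0.4, -0.5, 0.5]
finger_gap: 1.002
gripper_force: 0.0
```

Call:
carry_out:
  plan:
    - {"dx": 0.03,"dy": 0,"dz": 0,"rx": 0,"ry": 0,"rz": 0}
    - {"dx": 0.03,"dy": 0.02,"dz": 0,"rx": 0,"ry": 0,"rz": 0}
    - {"dx": 0,"dy": 0.035,"dz": 0,"rx": 0,"ry": 0,"rz": 0}
    - {"dx": 0,"dy": 0.035,"dz": 0,"rx": 0,"ry": 0,"rz": 0}
    - {"dx": 0,"dy": 0.03,"dz": 0,"rx": 0,"ry": 0,"rz": 0}

```text
time: 10.57
ee_pos: [436.0, 238.1, 215.9]
tcp_rot: [0.001, -0.078, 0.997, -0.001]
wrist_force: [1.2, 0.4, 0.0]
finger_gap: 1.003
gripper_force: 0.0
```

```bash
python3 - <<'E'
from h import *
a=r.read_camera("top");cv2.imwrite("pics/c6.png",cv2.resize(a[40:240,190:370],(540,600),interpolation=3));st()
E
```

```text
{'time': 10.617, 'ee_pos': [433.688, 244.581, 216.179], 'tcp_rot': [0.001, -0.081, 0.997, 0.001], 'wrist_force': [-3.63, 3.135, 0.33], 'finger_gap': 0.998, 'gripper_force': 0.0, 'qpos': [0.287, 0.212, -0.982, 1.671, 0.179, 1.352, 1.01]}
```

View pics/c6.png

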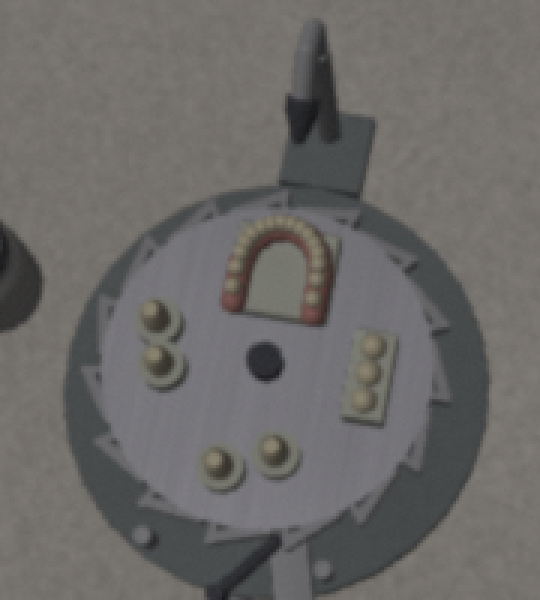

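The horseshoe now points about 9° right of up, in line with the nozzle radius at about 10°. The lever is at its forward peg and the gripper is clear. I'm handing it in.

Call:
carry_out:
  plan:
    - {"dx": 0,"dy": 0,"dz": 0,"rx": 0,"ry": 0,"rz": 0}
    - {"dx": 0,"dy": 0,"dz": 0,"rx": 0,"ry": 0,"rz": 0}
    - {"dx": 0,"dy": 0,"dz": 0,"rx": 0,"ry": 0,"rz": 0}

```text
time: 10.87
ee_pos: [437.0, 235.9, 215.0]
tcp_rot: [-0.0, -0.077, 0.997, -0.0]
wrist_force: [-0.1, 0.4, 0.5]
finger_gap: 1.0
gripper_force: 0.0
```

```bash
python3 -c "
from cell import r
print(r.close_job())"
```

```text
the job is handed in; nothing more can be done
None
```

The horseshoe cast stands in front of the nozzle (within about 1° in the last picture) after two forward strokes; the lever is released, the arm is clear, and the job was handed in at about 11 s, with no verdict returned.

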